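# Rock the pendulum angle gauge on the sprung stud bar to its mark and hold it

### The arm

A 6-joint arm with a two-finger parallel gripper is mounted at the origin on the work surface. World frame = base frame: x ahead of the robot, y to its left, z up, the work surface at z = 0. Lengths are in m, angles in rad, forces in N, time in s.
With the tool pointing down it reaches from about 0.225 to 0.875 m from the base axis. Payload 3.4 kg.
Tool frame: the origin (TCP) lies midway between the tips of the shut fingers; the grasp point (between the pads) lies behind it (bot.grip_depth is the z of the grasp point in the tool frame, in m); z points along the fingers, y is the line along which they close (so a half turn about z gives the same grasp; the last joint's range is limited). The gripper opens to 85 mm and grips with 20 to 120 N. Pads are 22 mm wide; open, the fingers measure 114 mm over their backs; the gripper's body (76 mm by 85 mm) begins 54 mm behind the grasp point. The pads swing forward as they close: fully open they stand 13 mm farther back than shut.
Start: joints at [1.003, 0.276, 1.505, -0, 1.361, -0.121], TCP at [0.248, 0.519, 0.231] pointing down, gripper open.
Joint ranges: [-2.89, 2.89], [-0.75, 2.08], [0.22, 2.7], [-1.18, 4.32], [0.11, 2.71], [-2.7, 2.7]. Speed limits (rad/s): [2.57, 2.57, 3.14, 3.14, 3.14, 3.14].

### API

Orientations are given as a 3x3 rotation matrix whose columns are the frame's x, y, z axes.
In Python, from bench import sense, optics, bot gives the robot as it stands.
- The arm moves only by the tool drive_tool, never from a script. Its arguments are lists of equal length, an entry for each row: "xyz": the shift along the tool's x, y, z in cm, a list of three; "rotation": the turn, a rotation vector about the tool's x, y, z in rad, a list of three; "fingers": the opening, from 0 (shut) to 1 (fully open). In form: {"xyz": [[x, y, z], ...], "rotation": [[rx, ry, rz], ...], "fingers": [fingers, ...]}. A call has exactly 5 rows; each row shifts and turns the commanded pose from where the row before left it, along the tool's axes as they then stand; what a row does not reach is not made up. A row lasts 1/12 s, in which the tool goes at most 41.7 mm and 7.16 degrees, less where a joint would pass 70% of its speed; a pose out of reach is approached as far as the arm can. A call with a gripper value outside its range is refused whole. The fingers move at their own pace and stop on an object; the grip force is fixed at half the most. Time passes only in rows, so rows that do not move let the fingers close, or fill a call up. It gives the time, the measured TCP pose, the force, the opening and the grip force at its end, in the units of the state.
- sense(): the state, without advancing time (a new reading comes with each control period).
- optics.snapshot(name): name is "side" or "top"; returns (picture, depth): 384x512x3 uint8, blue, green, red; 384x512 float32, m along the optical axis (not along the pixel's ray), 0 where there is no reading.
- optics.camera_params(name): a dict with "K" (3x3 intrinsics, pixels), "world_from_camera" (4x4, takes a point from camera to world coordinates). Camera axes: x right, y up, looking along -z (the intrinsics and any distortion apply to the point x, -y, -z); pixel columns grow to the right and rows downward; lengths in m; the calibration is good to about 2 mm. A picture is of the moment at which its call begins. camera_params takes no time and is no camera call.
- bot.job_done(): hands the job in; it is judged then, once.
The state is a dict: "t": time; "qpos": joint angles; "qvel": joint speeds; "effort": joint torques, N m; "position": TCP position; "orientation": TCP orientation; "ft_force": force on the tool from outside, world axes, zero at the start; "ft_torque": the same for the moment, N m; "opening": finger opening in m; "grip_force": force on a finger pad.
Only numpy, scipy, OpenCV 4.12 (cv2) and the standard library are available. Lean on these libraries where they do the work, as an engineer would, in place of code of your own. Each camera call takes 0.05 s, during which the arm holds its last target. There are 200 camera calls.

### The job

Pick up the pendulum angle gauge by its square grip and set its forked foot upright astride the sprung round bar of the stud block, midway along the bar. Pause there upright for a moment, then, keeping the fork gently seated on the bar, rock the gauge sideways about the bar until its swinging pointer settles on the index mark of the dial. Finish while still gripping it there, the pointer steady on the mark; do not let go, and leave the other things on the bench alone.

Things in the scene. Friction and masses are not known exactly. Their poses are not given: they have to be found in the camera images.
- gauge: Loose angle gauge, 0.3 to 0.5 kg, 213 high, 116 wide (y), 50 deep (x), standing upright on the bench at the start. Origin: centre of its underside; z up, x out of the white dial face (at first roughly away from the robot). From below: aluminium forked foot, round grey dial housing 116 in diameter centred 106 up, black square grip 26 x 26 on top, from 164 to 213 up.
- grip (a point): Middle of the square grip, 190 above the gauge's underside on its centre line; a good height for the grasp, with finger tips staying above the dial housing (top at 164).
- notch (a point): Point of the gauge where the bar's axis lies when the fork is seated: 22.7 above the underside, on the centre line. The fork is an inverted V running through along the gauge's x: 90 degrees between its faces, apex 34 above the underside, mouth about 58 wide.
- pointer_tip (a point): Tip of the free pendulum pointer, a dark needle with a round bob, 48 from its pivot at the dial's centre and 13.5 in front of the gauge's mid plane (+x). It hangs plumb however the gauge is tilted; once disturbed it swings about 3 times a second for 1 to 2 s before it settles.
- mark_tip (a point): Point, 48 from the dial's centre, where the pointer's tip must settle; the index mark is a dark steel tab 7 wide that starts 3 inside this point and runs outward across the rim of the dial. The mark stays where it is on the gauge through the run, but sits at another place each time.
- pointer (a joint): Angle (rad) of the pointer in the gauge, about the gauge's +x axis; 0 when it points at the foot (gauge upright). Rocking the gauge by an angle A about its own +x axis makes it settle at -A.
- mark (a joint): Angle (rad) of the index mark in the gauge, same zero and sense as the pointer; 0.25 to 0.50 (positive: the mark lies on the gauge's +y side of the foot, so the top of the gauge must lean to its own +y side by this angle).
- stud: Fixed heavy stud block, 170 (x) x 110 (y) x 104 high; origin: centre of its underside on the bench, z up, x along the bar. Its two shoulders below the bar are uneven: top 35 high on the +y side, 25 on the -y side, both between x -50 and 50. Two upright cheeks 18 thick, 36 wide, 104 high stand at x = +-68 (gap 118).
- bar_mid (a point): Middle of the axis of the level steel bar, 16 in diameter, 95 above the bench unloaded, along the block's x between the cheeks; axes as the block's. The bar is sprung: it starts to sink at about 2 N, then 1 mm per 0.7 N, to a stop 10 mm down; it sinks 2 to 4 mm under the gauge. The gauge will not stand on it by itself.
- reagent: Bystander: amber bottle 52 in diameter, 100 high, to be left alone; origin at its underside.
- tip_box: Bystander: clear divided box 85 x 120 x 45 high, to be left alone; origin at its underside.
- driver: Bystander: screwdriver 160 long lying on the bench, to be left alone.
Things that resemble listed ones, but are neither listed nor needed, are in the scene too. There is more than one size of the gauge; the one meant has the size given above.

How it is judged:
By the outcome, as a careful person would: the job done as asked, in the order asked, and still so for the second after the job is handed in, while the arm keeps its last pose, push and grip.
It also fails if it takes over 48 s, if anything falls off the work surface, if the arm or the gripper's body presses on something with over 40 N, if the wrist force passes 120 N, or if a joint passes its speed limit or range.

## Working session

There is one attempt and no reset: what is moved stays moved. The work goes in short steps, Python scripts to look and compute and a tool call to move; the robot and the scene stay as the last step left them, time stands still between calls to the robot, and variables do not carry over. Pictures are saved under pics/ and viewed, at most 10 in all, crops included, and the job is handed in when it is done.

Besides the shell and the picture viewer there is one more tool, called after "Emit:" by a JSON object that holds its "api" and its "payload", one argument or row to a line. drive_tool: Moves the arm, as the interface text tells. Its arguments: {"type":"object","properties":{"xyz":{"type":"array","items":{"type":"array","items":{"type":"number"}}},"rotation":{"type":"array","items":{"type":"array","items":{"type":"number"}}},"fingers":{"type":"array","items":{"type":"number"}}},"required":["xyz","rotation","fingers"]}

```bash
mkdir -p pics; ls; python3 - <<'E'
from bench import sense, optics, bot
import cv2, numpy as np
s=sense(); print(s['t'],s['position'],np.round(s['orientation'],3),s['opening'],bot.grip_depth)
for n in("side","top"):
    p,d=optics.snapshot(n); cv2.imwrite(f"pics/{n}0.png",p); np.savez(f"/tmp/{n}0.npz",p=p,d=d)
    c=optics.camera_params(n); print(n,c['K'].tolist(),np.round(c['world_from_camera'],3).tolist(),[k for k in c])
E
```

```text
pics
0.0 [0.24816225 0.51810405 0.23043355] [[-0.902  0.432 -0.001]
 [ 0.432  0.902 -0.002]
 [ 0.    -0.002 -1.   ]] 0.0853134585515192 -0.0187
side [[439.064338822568, 0.0, 251.2086333748848], [0.0, 439.064338822568, 186.19265921568768], [0.0, 0.0, 1.0]] [[0.769, 0.437, -0.466, 0.016], [-0.639, 0.525, -0.563, -0.676], [-0.001, 0.731, 0.683, 0.918], [0.0, 0.0, 0.0, 1.0]] ['K', 'world_from_camera']
top [[409.9245191632548, 0.0, 250.70432137749833], [0.0, 409.9245191632548, 194.8125082867773], [0.0, 0.0, 1.0]] [[-0.012, 0.996, -0.09, 0.444], [-1.0, -0.011, 0.011, -0.015], [0.01, 0.09, 0.996, 1.246], [0.0, 0.0, 0.0, 1.0]] ['K', 'world_from_camera']
```

View pics/side0.png

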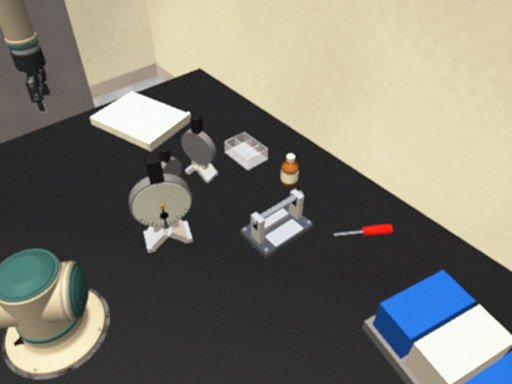

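View pics/top0.png

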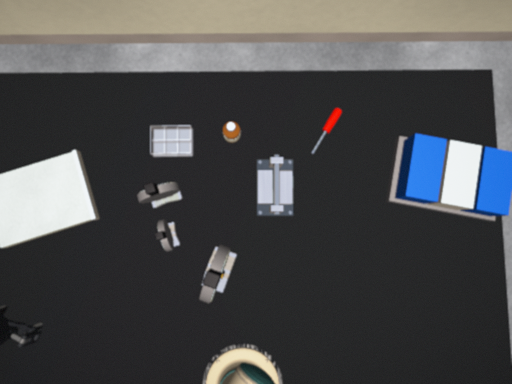

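The side view shows three gauges: a large one at (160,205) with its dial facing the camera, one at (198,148), and a small one at (170,165). In the top view they are at (218,273), (160,193) and (167,236). The stud block is at (275,187) in the top view. I'll compare their heights and widths using the depth data.

```bash
cat > h.py <<'E'
import numpy as np, cv2
from bench import sense, optics, bot
def cloud(n,d):
    c=optics.camera_params(n);K=c['K'];T=c['world_from_camera']
    v,u=np.mgrid[:d.shape[0],:d.shape[1]]
    P=np.stack([(u-K[0,2])/K[0,0]*d,-(v-K[1,2])/K[1,1]*d,-d],-1)
    W=P@T[:3,:3].T+T[:3,3]; W[d<=0]=np.nan
    return W
def proj(n,p):
    c=optics.camera_params(n);K=c['K'];T=np.linalg.inv(c['world_from_camera'])
    q=np.atleast_2d(p)@T[:3,:3].T+T[:3,3]
    return np.stack([K[0,2]+K[0,0]*q[:,0]/-q[:,2],K[1,2]-K[1,1]*q[:,1]/-q[:,2]],1)
E
python3 - <<'E'
from h import *
W={n:cloud(n,np.load(f"/tmp/{n}0.npz")['d']) for n in("side","top")}
A=np.concatenate([W[n].reshape(-1,3) for n in W]); A=A[np.isfinite(A).all(1)]
for n,px in(("top",(218,273)),("top",(160,193)),("top",(167,236)),("top",(275,187)),("top",(231,131)),("top",(172,141))):
    c=W[n][px[1],px[0]]
    print(px,np.round(c,3))
    for cam in W:
        B=W[cam].reshape(-1,3);B=B[np.isfinite(B).all(1)]
        B=B[(np.hypot(*(B[:,:2]-c[:2]).T)<.11)&(B[:,2]>.012)]
        if len(B)<5: continue
        r=cv2.minAreaRect((B[B[:,2]>.04][:,:2]*1000).astype(np.float32))
        top=B[B[:,2]>B[:,2].max()-.012]
        print(cam,len(B),'zmax',np.percentile(B[:,2],99.5).round(3),'rect mm',np.round(r[0]),np.round(r[1]),round(r[2]),'top',top.mean(0).round(3))
p=np.load("/tmp/side0.npz")['p'];q=np.load("/tmp/top0.npz")['p']
a=cv2.resize(p[115:255,120:225],None,fx=4,fy=4,interpolation=2);b=cv2.resize(q[175:310,130:245],None,fx=3.4,fy=4.15,interpolation=2)
b=cv2.resize(b,(380,560));cv2.imwrite("pics/crop.png",np.hstack([a,b]))
E
```

```text
(218, 273) [0.349 0.054 0.27 ]
side 3786 zmax 0.285 rect mm [333.  57.] [ 54. 153.] 69 top [0.334 0.061 0.282]
top 1165 zmax 0.287 rect mm [337.  70.] [ 67. 152.] 69 top [0.337 0.07  0.283]
(160, 193) [0.55  0.215 0.155]
side 1576 zmax 0.214 rect mm [522. 229.] [ 98. 150.] 75 top [0.557 0.223 0.212]
top 994 zmax 0.216 rect mm [508. 215.] [134. 114.] 17 top [0.558 0.23  0.213]
(167, 236) [0.436 0.204 0.112]
side 500 zmax 0.168 rect mm [479. 212.] [132.  50.] 19 top [0.437 0.208 0.164]
top 542 zmax 0.17 rect mm [469. 218.] [149.  29.] 7 top [0.439 0.215 0.166]
(275, 187) [ 0.569 -0.096  0.101]
side 2417 zmax 0.106 rect mm [ 579. -105.] [ 39. 169.] 89 top [ 0.574 -0.106  0.102]
top 2084 zmax 0.108 rect mm [580. -84.] [ 64. 167.] 88 top [ 0.578 -0.099  0.103]
(231, 131) [0.736 0.028 0.08 ]
side 417 zmax 0.103 rect mm [740.  19.] [42. 52.] 41 top [0.743 0.021 0.099]
top 306 zmax 0.104 rect mm [745.  29.] [50. 50.] 57 top [0.745 0.029 0.101]
(172, 141) [0.721 0.208 0.023]
side 888 zmax 0.049 rect mm [722. 203.] [ 91. 125.] 1 top [0.721 0.205 0.044]
top 644 zmax 0.051 rect mm [722. 210.] [ 87. 121.] 0 top [0.721 0.213 0.045]
```

View pics/crop.png

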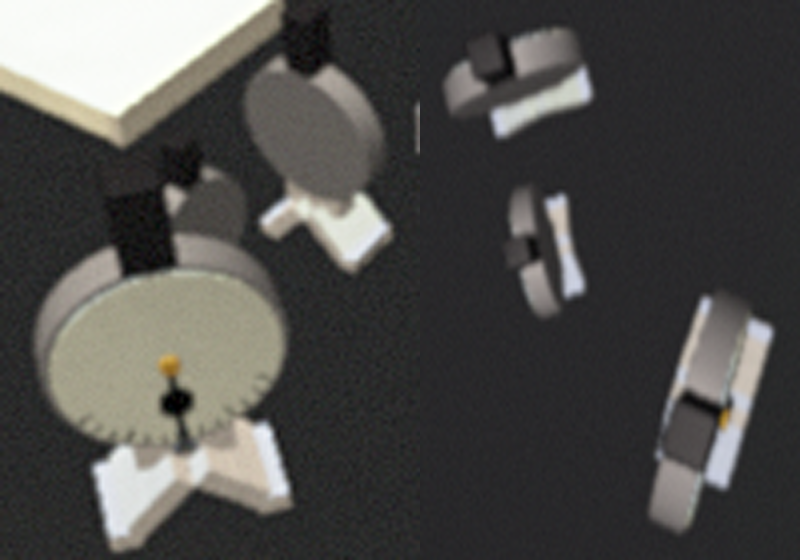

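The crop settles it. The heights are 285, 213 and 167 mm, so the gauge I want is the middle one, at top-view pixel (152,190) and side-view pixel (198,148). Its back faces the side camera. Next I'll measure its pose and the bar's.

```bash
python3 - <<'E'
from h import *
W={n:cloud(n,np.load(f"/tmp/{n}0.npz")['d']) for n in("side","top")}
for n in W:
    B=W[n].reshape(-1,3);B=B[np.isfinite(B).all(1)]
    G=B[np.hypot(B[:,0]-.555,B[:,1]-.226)<.085]
    t=G[G[:,2]>.205]; print(n,'grip top n',len(t),'median z',np.median(t[:,2]).round(4),'mean',t.mean(0).round(4),'range',t.min(0).round(3),t.max(0).round(3), 'rect',cv2.minAreaRect((t[:,:2]*1000).astype(np.float32)))
    h=G[(G[:,2]>.075)&(G[:,2]<.16)]
    if n=="side":
        # RANSAC vertical line fit of the back face in xy
        best=0;rng=np.random.default_rng(0)
        for _ in range(2000):
            a,b=h[rng.integers(len(h),size=2),:2]; d=b-a;L=np.hypot(*d)
            if L<.03: continue
            nn=np.array([-d[1],d[0]])/L; r=abs((h[:,:2]-a)@nn)<.003
            if r.sum()>best: best=r.sum();keep=r
        c=h[keep][:,:2]; m=c.mean(0); v=np.linalg.svd(c-m,full_matrices=0)[2][0]; s=(c-m)@v
        print('back',best,len(h),m.round(4),'dir',v.round(3),'extent',s.min(),s.max(),'mid',(m+v*(s.min()+s.max())/2).round(4))
    else:
        print('housing top rect',cv2.minAreaRect((h[h[:,2]>.11][:,:2]*1000).astype(np.float32)))
    S=B[(abs(B[:,0]-.578)<.1)&(abs(B[:,1]+.1)<.08)]
    bar=S[(S[:,2]>.09)&(abs(S[:,0]-.578)<.05)]; 
    m=bar.mean(0);v=np.linalg.svd(bar-m,full_matrices=0)[2][0]; print('bar',len(bar),m.round(4),'zmax',np.percentile(bar[:,2],95).round(4),'dir',v.round(3))
    for sg in(1,-1):
        k=S[(S[:,2]>.1)&((S[:,0]-.578)*sg>.055)]; print('cheek',len(k),k.mean(0).round(4))
    base=S[(S[:,2]>.006)&(S[:,2]<.05)];print('base rect',cv2.minAreaRect((base[:,:2]*1000).astype(np.float32)))
    for y in(-.13,-.07): 
        k=S[(abs(S[:,1]-y)<.012)&(abs(S[:,0]-.578)<.04)];print('shoulder y',y,np.median(k[:,2]).round(4))
E
```

```text
side grip top n 72 median z 0.2121 mean [0.5565 0.2232 0.2113] range [0.544 0.209 0.205] [0.572 0.244 0.218] rect ((559.0254516601562, 226.5287628173828), (28.10372543334961, 29.44755744934082), 15.265471458435059)
back 578 759 [0.5481 0.2196] dir [ 0.311 -0.951] extent -0.06017987977810218 0.05587883080319648 mid [0.5474 0.2217]
bar 206 [ 0.5768 -0.1072  0.1005] zmax 0.1053 dir [-1.     0.011  0.003]
cheek 85 [ 0.646  -0.1067  0.1037]
cheek 98 [ 0.5086 -0.1046  0.1039]
base rect ((577.7843627929688, -105.81696319580078), (110.8599624633789, 173.0922393798828), 88.85990142822266)
shoulder y -0.13 0.0253
shoulder y -0.07 0.0353
top grip top n 109 median z 0.2136 mean [0.5585 0.2299 0.2134] range [0.545 0.216 0.207] [0.573 0.244 0.219] rect ((558.9266967773438, 230.62510681152344), (26.371299743652344, 25.752845764160156), 19.017559051513672)
housing top rect ((522.1242065429688, 219.10543823242188), (98.94344329833984, 114.27836608886719), 17.746021270751953)
bar 193 [ 0.5753 -0.0992  0.1019] zmax 0.1064 dir [-1.    -0.004 -0.021]
cheek 93 [ 0.6466 -0.0996  0.1041]
cheek 89 [ 0.5099 -0.0978  0.104 ]
base rect ((577.3488159179688, -99.88893127441406), (143.259033203125, 193.10614013671875), 88.1348876953125)
shoulder y -0.13 0.0257
shoulder y -0.07 0.0357
```

Both cameras put the grip at about (0.559, 0.2285) with a yaw of +18°. The bar runs along world x at about (0.578, -0.102), with a yaw of about -0.9°. I plan to close the fingers along the gauge's y, then turn the dial to face the side camera in the air so I can read the mark. I'll seat it with the dial facing -x so the pointer stays visible.

Emit:
{"api": "drive_tool", "payload": {
  "xyz": [
    [-3.12,-0.98,-0.54],
    [-3.12,-0.98,-0.54],
    [-3.12,-0.98,-0.54],
    [-3.12,-0.98,-0.54],
    [-3.12,-0.98,-0.54]
  ],
  "rotation": [
    [0,0,0],
    [0,0,0],
    [0,0,0],
    [0,0,0],
    [0,0,0]
  ],
  "fingers": [1,1,1,1,1]
}}

```text
t: 0.52
position: [0.3686, 0.4057, 0.2581]
orientation: [[-0.902, 0.432, -0.001], [0.432, 0.902, -0.001], [0.0, -0.001, -1.0]]
ft_force: [0.9, 0.0, -0.0]
opening: 0.0856
grip_force: 0.0
```

Emit:
{"api": "drive_tool", "payload": {
  "xyz": [
    [-3.12,-0.98,-0.54],
    [-3.12,-0.98,-0.54],
    [-3.12,-0.98,-0.54],
    [-3.12,-0.98,-0.54],
    [-3.12,-0.98,-0.54]
  ],
  "rotation": [
    [0,0,0],
    [0,0,0],
    [0,0,0],
    [0,0,0],
    [0,0,0]
  ],
  "fingers": [1,1,1,1,1]
}}

```text
t: 0.93
position: [0.4882, 0.294, 0.2851]
orientation: [[-0.902, 0.432, -0.001], [0.432, 0.902, -0.0], [0.001, -0.001, -1.0]]
ft_force: [0.0, 0.2, 0.9]
opening: 0.0854
grip_force: 0.0
```

Emit:
{"api": "drive_tool", "payload": {
  "xyz": [
    [-3.12,-0.98,-0.54],
    [-3.12,-0.98,-0.54],
    [-3.12,-0.98,-0.54],
    [0,0,0],
    [0,0,0]
  ],
  "rotation": [
    [0,0,0],
    [0,0,0],
    [0,0,0],
    [0,0,-0.109],
    [0,0,-0.109]
  ],
  "fingers": [1,1,1,1,1]
}}

```text
t: 1.35
position: [0.5607, 0.2266, 0.3008]
orientation: [[-0.974, 0.225, -0.001], [0.225, 0.974, -0.0], [0.001, -0.001, -1.0]]
ft_force: [-0.2, 0.6, -0.1]
opening: 0.0853
grip_force: 0.0
```

Emit:
{"api": "drive_tool", "payload": {
  "xyz": [
    [0,0,0],
    [0,0,0],
    [0,0,0],
    [0,0,0],
    [0,0,0]
  ],
  "rotation": [
    [0,0,-0.109],
    [0,0,-0.109],
    [0,0,-0.109],
    [0,0,-0.109],
    [0,0,-0.109]
  ],
  "fingers": [1,1,1,1,1]
}}

```text
t: 1.77
position: [0.559, 0.2284, 0.3009]
orientation: [[-0.949, -0.316, -0.001], [-0.316, 0.949, -0.0], [0.001, 0.0, -1.0]]
ft_force: [-0.9, 0.5, 0.4]
opening: 0.0854
grip_force: 0.0
```

```bash
python3 - <<'E'
from h import *
p,d=optics.snapshot("side");q,e=optics.snapshot("top")
s=sense();t=s['position'];R=s['orientation']
pts=np.array([t,[.559,.2285,.213],[.559,.2285,.19]]+[t+R@[0,sg*.0427,-.013] for sg in(1,-1)])
for im,n in((p,"side"),(q,"top")):
    for x in proj(n,pts): cv2.drawMarker(im,tuple(int(round(a)) for a in x),(0,255,0),0,5,1)
print(proj("side",pts).round(1).tolist(),proj("top",pts).round(1).tolist())
cv2.imwrite("pics/c1.png",np.hstack([cv2.resize(p[60:190,140:270],(400,400),interpolation=2),cv2.resize(q[140:240,100:200],(400,400),interpolation=2)]))
E
```

```text
[[192.4, 89.4], [195.3, 116.8], [196.0, 123.5], [179.5, 80.9], [204.8, 89.6]] [[141.1, 183.4], [150.0, 187.5], [152.1, 188.4], [121.7, 188.7], [157.5, 176.7]]
```

View pics/c1.png

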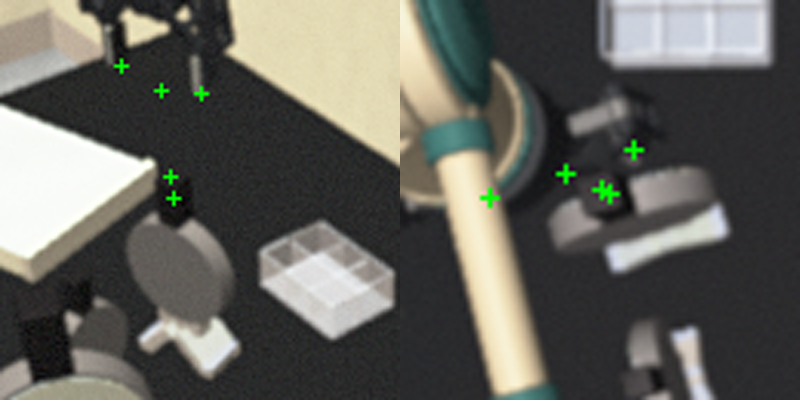

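The fingers straddle the grip in both views: side-crop tips at (112,58) and (197,90), with the grip below at (175,190). I'll descend and close.

Emit:
{"api": "drive_tool", "payload": {
  "xyz": [
    [0,0,3.2],
    [0,0,3.2],
    [0,0,3.2],
    [0,0,2.2],
    [0,0,1.1]
  ],
  "rotation": [
    [0,0,0],
    [0,0,0],
    [0,0,0],
    [0,0,0],
    [0,0,0]
  ],
  "fingers": [1,1,1,1,1]
}}

```text
t: 2.28
position: [0.557, 0.2278, 0.1688]
orientation: [[-0.951, -0.308, -0.006], [-0.308, 0.951, -0.002], [0.006, 0.0, -1.0]]
ft_force: [-1.3, -0.6, -0.2]
opening: 0.0855
grip_force: 0.0
```

Emit:
{"api": "drive_tool", "payload": {
  "xyz": [
    [0,0,0],
    [0,0,0],
    [0,0,0],
    [0,0,0],
    [0,0,0]
  ],
  "rotation": [
    [0,0,0],
    [0,0,0],
    [0,0,0],
    [0,0,0],
    [0,0,0]
  ],
  "fingers": [1,0.7,0.6,0.5,0.4]
}}

```text
t: 2.7
position: [0.5602, 0.2287, 0.1742]
orientation: [[-0.951, -0.311, 0.003], [-0.311, 0.951, 0.001], [-0.003, -0.0, -1.0]]
ft_force: [0.3, -0.2, 1.0]
opening: 0.0389
grip_force: 0.0
```

Emit:
{"api": "drive_tool", "payload": {
  "xyz": [
    [0,0,0],
    [0,0,0],
    [0,0,0],
    [0,0,0],
    [0,0,0]
  ],
  "rotation": [
    [0,0,0],
    [0,0,0],
    [0,0,0],
    [0,0,0],
    [0,0,0]
  ],
  "fingers": [0.3,0.2,0.1,0,0]
}}

```text
t: 3.12
position: [0.5601, 0.2283, 0.1738]
orientation: [[-0.95, -0.311, 0.003], [-0.311, 0.95, 0.0], [-0.003, -0.001, -1.0]]
ft_force: [-0.2, -1.2, 5.6]
opening: 0.0252
grip_force: 59.9
```

Emit:
{"api": "drive_tool", "payload": {
  "xyz": [
    [0,0,0],
    [0,0,0],
    [0,0,0],
    [0,0,0],
    [0,0,0]
  ],
  "rotation": [
    [0,0,0],
    [0,0,0],
    [0,0,0],
    [0,0,0],
    [0,0,0]
  ],
  "fingers": [0,0,0,0,0]
}}

```text
t: 3.53
position: [0.5601, 0.2283, 0.1738]
orientation: [[-0.95, -0.311, 0.003], [-0.311, 0.95, 0.0], [-0.003, -0.001, -1.0]]
ft_force: [0.3, -0.7, 7.0]
opening: 0.0253
grip_force: 59.9
```

Gripped, with 60 N and a 25 mm opening. I'll lift it, carry it to above the bar and turn the dial towards the side camera.

Emit:
{"api": "drive_tool", "payload": {
  "xyz": [
    [0,0,-2.5],
    [0,0,-4.1],
    [0,0,-4.1],
    [0,0,-4.1],
    [0,0,-4.1]
  ],
  "rotation": [
    [0,0,0],
    [0,0,0],
    [0,0,0],
    [0,0,0],
    [0,0,0]
  ],
  "fingers": [0,0,0,0,0]
}}

```text
t: 3.95
position: [0.5581, 0.2284, 0.362]
orientation: [[-0.95, -0.311, -0.003], [-0.311, 0.95, -0.0], [0.003, 0.001, -1.0]]
ft_force: [-0.1, 0.7, -3.6]
opening: 0.0256
grip_force: 59.9
```

Emit:
{"api": "drive_tool", "payload": {
  "xyz": [
    [0.86,-3.19,0],
    [0.86,-3.19,0],
    [0.86,-3.19,0],
    [0.86,-3.19,0],
    [0.86,-3.19,0]
  ],
  "rotation": [
    [0,0,0],
    [0,0,0],
    [0,0,0],
    [0,0,0],
    [0,0,0]
  ],
  "fingers": [0,0,0,0,0]
}}

```text
t: 4.37
position: [0.567, 0.0624, 0.3601]
orientation: [[-0.95, -0.312, -0.003], [-0.312, 0.95, 0.001], [0.003, 0.002, -1.0]]
ft_force: [0.4, -0.7, -4.2]
opening: 0.0254
grip_force: 60.5
```

Emit:
{"api": "drive_tool", "payload": {
  "xyz": [
    [0.86,-3.19,0],
    [0.86,-3.19,0],
    [0.86,-3.19,0],
    [0.86,-3.19,0],
    [0.86,-3.19,0]
  ],
  "rotation": [
    [0,0,0],
    [0,0,0],
    [0,0,0],
    [0,0,0],
    [0,0,0]
  ],
  "fingers": [0,0,0,0,0]
}}

```text
t: 4.78
position: [0.5759, -0.1026, 0.36]
orientation: [[-0.95, -0.311, -0.003], [-0.311, 0.95, 0.002], [0.002, 0.002, -1.0]]
ft_force: [0.7, -0.2, -3.2]
opening: 0.0255
grip_force: 60.5
```

Emit:
{"api": "drive_tool", "payload": {
  "xyz": [
    [0,0,0],
    [0,0,0],
    [0,0,0],
    [0,0,0],
    [0,0,0]
  ],
  "rotation": [
    [0,0,0.107],
    [0,0,0.107],
    [0,0,0.107],
    [0,0,0.107],
    [0,0,0.107]
  ],
  "fingers": [0,0,0,0,0]
}}

```text
t: 5.2
position: [0.5761, -0.1013, 0.3598]
orientation: [[-0.975, 0.223, -0.003], [0.223, 0.975, 0.002], [0.004, 0.001, -1.0]]
ft_force: [0.2, 0.4, -3.9]
opening: 0.0252
grip_force: 61.3
```

Emit:
{"api": "drive_tool", "payload": {
  "xyz": [
    [0,0,0],
    [0,0,0],
    [0,0,0],
    [0,0,0],
    [0,0,0]
  ],
  "rotation": [
    [0,0,0.107],
    [0,0,0.107],
    [0,0,0.107],
    [0,0,0.107],
    [0,0,0.107]
  ],
  "fingers": [0,0,0,0,0]
}}

```text
t: 5.62
position: [0.576, -0.1011, 0.3598]
orientation: [[-0.726, 0.688, -0.003], [0.688, 0.726, 0.002], [0.003, -0.001, -1.0]]
ft_force: [0.0, -0.0, -3.7]
opening: 0.025
grip_force: 61.3
```

Emit:
{"api": "drive_tool", "payload": {
  "xyz": [
    [0,0,0],
    [0,0,0],
    [0,0,0],
    [0,0,0],
    [0,0,0]
  ],
  "rotation": [
    [0,0,0.107],
    [0,0,0.107],
    [0,0,0.107],
    [0,0,0.107],
    [0,0,0.107]
  ],
  "fingers": [0,0,0,0,0]
}}

```text
t: 6.03
position: [0.5761, -0.1011, 0.3598]
orientation: [[-0.273, 0.962, -0.003], [0.962, 0.273, 0.002], [0.002, -0.003, -1.0]]
ft_force: [-0.8, 0.7, -3.7]
opening: 0.0251
grip_force: 61.3
```

Emit:
{"api": "drive_tool", "payload": {
  "xyz": [
    [0,0,0],
    [0,0,0],
    [0,0,0],
    [0,0,0],
    [0,0,0]
  ],
  "rotation": [
    [0,0,0.107],
    [0,0,0.107],
    [0,0,0.107],
    [0,0,0.107],
    [0,0,0.107]
  ],
  "fingers": [0,0,0,0,0]
}}

```text
t: 6.45
position: [0.5761, -0.1011, 0.3599]
orientation: [[0.255, 0.967, -0.003], [0.967, -0.255, 0.002], [0.001, -0.003, -1.0]]
ft_force: [-0.7, -0.2, -3.4]
opening: 0.0254
grip_force: 61.3
```

Emit:
{"api": "drive_tool", "payload": {
  "xyz": [
    [0,0,0],
    [0,0,0],
    [0,0,0],
    [0,0,0],
    [0,0,0]
  ],
  "rotation": [
    [0,0,0.107],
    [0,0,0.107],
    [0,0,0.107],
    [0,0,0.107],
    [0,0,0.107]
  ],
  "fingers": [0,0,0,0,0]
}}

```text
t: 6.87
position: [0.576, -0.101, 0.3598]
orientation: [[0.713, 0.702, -0.003], [0.702, -0.713, 0.002], [-0.001, -0.003, -1.0]]
ft_force: [0.2, 0.3, -4.1]
opening: 0.0252
grip_force: 61.3
```

```bash
cat >> h.py <<'E'
def rectify(n,R,o,img,s=4,half=70,xo=.0135):
    """dial plane seen from the front; R gauge axes, o dial centre; right = gauge +y, up = gauge +z"""
    L=half/1000; g=np.array([[-L,L],[L,L],[L,-L],[-L,-L]])
    w=[o+R@[xo,a,b] for a,b in g]
    dst=np.float32([[0,0],[2*half*s,0],[2*half*s,2*half*s],[0,2*half*s]])
    H=cv2.getPerspectiveTransform(proj(n,np.array(w)).astype(np.float32),dst)
    return cv2.warpPerspective(img,H,(2*half*s,2*half*s),flags=cv2.INTER_CUBIC)
def gaugeR(s):
    T=s['orientation']; return np.stack([-T[:,0],T[:,1],-T[:,2]],1)
def dial(s,h=.0678):
    return s['position']-gaugeR(s)[:,2]*h
E
python3 - <<'E'
from h import *
s=sense();R=gaugeR(s);o=dial(s)
ims=[optics.snapshot("side") for _ in range(6)]
p=np.mean([i[0] for i in ims],0).astype(np.uint8);d=np.median([i[1] for i in ims],0); np.savez("/tmp/look.npz",p=p,d=d)
c=proj("side",o)[0];print('dial px',c)
W=cloud("side",d);x,y=np.round(c).astype(int)
B=W[y-30:y+30,x-30:x+30].reshape(-1,3);g=(B-o)@R;g=g[np.isfinite(g).all(1)];g=g[(abs(g[:,0])<.04)&(np.hypot(g[:,1],g[:,2])<.05)]
print(len(g),g.mean(0),'plane x fit',np.linalg.lstsq(np.c_[g[:,1:],np.ones(len(g))],g[:,0],rcond=None)[0])
r=rectify("side",R,o,p); cv2.imwrite("pics/rect1.png",r)
E
```

```text
dial px [279.31302723 147.6299023 ]
1182 [0.00872006 0.00014835 0.001254  ] plane x fit [-0.00273888 -0.00239567  0.00872347]
```

View pics/rect1.png

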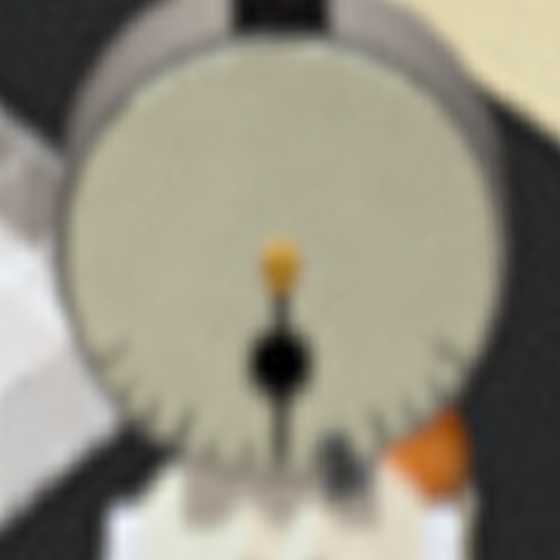

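Rectified dial view, where 4 px is 1 mm. The plumb pointer hangs from about (281,275) to (281,470), and the steel index tab is centred near (343,465). That puts the mark at about +0.30 rad, to be refined from a second azimuth. Now I'll turn the dial to -x, line it up with the bar and lower to just above it.

Emit:
{"api": "drive_tool", "payload": {
  "xyz": [
    [0,0,0],
    [0,0,0],
    [0,0,0],
    [0,0,0],
    [0,0,0]
  ],
  "rotation": [
    [0,0,0.099],
    [0,0,0.099],
    [0,0,0.099],
    [0,0,0.099],
    [0,0,0.099]
  ],
  "fingers": [0,0,0,0,0]
}}

```text
t: 7.58
position: [0.5765, -0.1014, 0.3613]
orientation: [[0.96, 0.281, -0.0], [0.281, -0.96, 0.0], [-0.0, -0.0, -1.0]]
ft_force: [-0.5, -0.0, -3.7]
opening: 0.0253
grip_force: 61.3
```

Emit:
{"api": "drive_tool", "payload": {
  "xyz": [
    [0,0,0],
    [0,0,0],
    [0,0,0],
    [0.1,0.3,2.5],
    [0,0,2.5]
  ],
  "rotation": [
    [0,0,0.099],
    [0,0,0.099],
    [0,0,0.099],
    [0,0,0],
    [0,0,0]
  ],
  "fingers": [0,0,0,0,0]
}}

```text
t: 8.0
position: [0.5789, -0.1052, 0.3126]
orientation: [[1.0, -0.008, 0.005], [-0.008, -1.0, -0.002], [0.005, 0.002, -1.0]]
ft_force: [0.2, -0.1, -5.0]
opening: 0.0257
grip_force: 61.3
```

Emit:
{"api": "drive_tool", "payload": {
  "xyz": [
    [0,0,2.0],
    [0,0,0.5],
    [0,0,0],
    [0,0,0],
    [0,0,0]
  ],
  "rotation": [
    [0,0,0],
    [0,0,0],
    [0,0,0],
    [0,0,0],
    [0,0,0]
  ],
  "fingers": [0,0,0,0,0]
}}

```text
t: 8.42
position: [0.5787, -0.1048, 0.2883]
orientation: [[1.0, -0.009, 0.003], [-0.009, -1.0, -0.001], [0.003, 0.001, -1.0]]
ft_force: [0.7, 0.2, -4.0]
opening: 0.0252
grip_force: 61.3
```

```bash
python3 - <<'E'
from h import *
s=sense();R=gaugeR(s);o=dial(s);print(s['position'],R.round(3).tolist(),s['ft_force'],s['ft_torque'])
ims=[optics.snapshot("side") for _ in range(4)]
p=np.mean([i[0] for i in ims],0).astype(np.uint8);d=np.median([i[1] for i in ims],0); np.savez("/tmp/look2.npz",p=p,d=d)
g=s['position']-R[:,2]*.1738
bar=np.array([[.577+x,-.1047-.0157*x,.095] for x in(-.05,.05)])
foot=np.array([g+R@[a,b,c] for a,b,c in((.025,0,.034),(-.025,0,.034),(.025,.029,0),(.025,-.029,0))])
im=cv2.resize(p[100:250,200:350],(590,590),interpolation=2)
for q,c in((bar,(0,0,255)),(foot,(0,255,0))):
    for x in proj("side",q): cv2.drawMarker(im,tuple(int(round(v)) for v in (x-[200,100])*590/150),c,0,8,1)
cv2.imwrite("pics/c2.png",im)
E
```

```text
[ 0.57865417 -0.10477906  0.28827672] [[-1.0, -0.009, -0.003], [0.009, -1.0, 0.001], [-0.003, 0.001, 1.0]] [ 0.68309688  0.19156501 -3.96998726] [-0.03067056  0.01348698 -0.01798483]
```

View pics/c2.png

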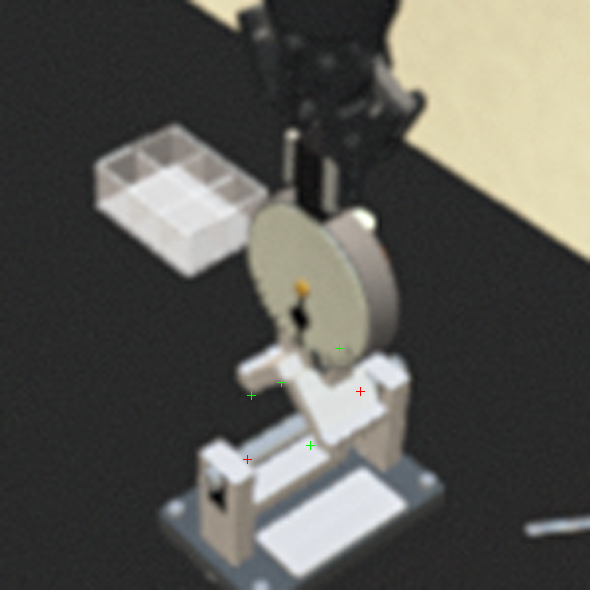

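The fork hovers directly over the bar: the red axis marks at (247,459) and (360,391) lie along it, and the fork straddles it. I'll lower towards contact and watch the forces.

Emit:
{"api": "drive_tool", "payload": {
  "xyz": [
    [0,0,1.5],
    [0,0,1.0],
    [0,0,0.8],
    [0,0,0.3],
    [0,0,0]
  ],
  "rotation": [
    [0,0,0.007],
    [0,0,0],
    [0,0,0],
    [0,0,0],
    [0,0,0]
  ],
  "fingers": [0,0,0,0,0]
}}

```text
t: 9.03
position: [0.577, -0.1043, 0.2493]
orientation: [[1.0, -0.016, -0.002], [-0.016, -1.0, 0.001], [-0.002, -0.001, -1.0]]
ft_force: [0.0, -0.1, -3.9]
opening: 0.0252
grip_force: 61.3
```

Emit:
{"api": "drive_tool", "payload": {
  "xyz": [
    [0,0,0.2],
    [0,0,0.1],
    [0,0,0.1],
    [0,0,0],
    [0,0,0]
  ],
  "rotation": [
    [0,0,0],
    [0,0,0],
    [0,0,0],
    [0,0,0],
    [0,0,0]
  ],
  "fingers": [0,0,0,0,0]
}}

```text
t: 9.45
position: [0.5778, -0.1045, 0.2467]
orientation: [[1.0, -0.016, 0.001], [-0.016, -1.0, 0.0], [0.001, -0.0, -1.0]]
ft_force: [-0.3, -0.1, -3.6]
opening: 0.0254
grip_force: 61.4
```

```bash
python3 - <<'E'
from h import *
s=sense();print(s['position'],s['ft_force'],s['ft_torque'])
E
```

```text
[ 0.57778917 -0.10450536  0.24674761] [-0.34127957 -0.10357519 -3.60441574] [ 0.08653187  0.01496916 -0.02563501]
```

Emit:
{"api": "drive_tool", "payload": {
  "xyz": [
    [0,0,0.1],
    [0,0,0.05],
    [0,0,0],
    [0,0,0],
    [0,0,0]
  ],
  "rotation": [
    [0,0,0],
    [0,0,0],
    [0,0,0],
    [0,0,0],
    [0,0,0]
  ],
  "fingers": [0,0,0,0,0]
}}

```text
t: 9.87
position: [0.5778, -0.1043, 0.2453]
orientation: [[1.0, -0.016, 0.001], [-0.016, -1.0, 0.0], [0.001, -0.0, -1.0]]
ft_force: [0.2, 1.1, -1.2]
opening: 0.0253
grip_force: 61.7
```

Emit:
{"api": "drive_tool", "payload": {
  "xyz": [
    [0,0,0.1],
    [0,0,0.05],
    [0,0,0],
    [0,0,0],
    [0,0,0]
  ],
  "rotation": [
    [0,0,0],
    [0,0,0],
    [0,0,0],
    [0,0,0],
    [0,0,0]
  ],
  "fingers": [0,0,0,0,0]
}}

```text
t: 10.28
position: [0.5778, -0.1044, 0.2437]
orientation: [[1.0, -0.016, 0.001], [-0.016, -1.0, 0.0], [0.001, -0.0, -1.0]]
ft_force: [0.7, 1.2, -0.6]
opening: 0.0251
grip_force: 61.8
```

```bash
python3 - <<'E'
from h import *
s=sense();print(s['position'],s['ft_force'],s['ft_torque'])
E
```

```text
[ 0.57781965 -0.10437526  0.24366296] [ 0.7298642   1.15619294 -0.59090879] [ 0.5303628  -0.13947698  0.02103787]
```

Emit:
{"api": "drive_tool", "payload": {
  "xyz": [
    [0,-0.05,0],
    [0,0,0.05],
    [0,0,0],
    [0,0,0],
    [0,0,0]
  ],
  "rotation": [
    [0,0,0],
    [0,0,0],
    [0,0,0],
    [0,0,0],
    [0,0,0]
  ],
  "fingers": [0,0,0,0,0]
}}

```text
t: 10.7
position: [0.5778, -0.1041, 0.2431]
orientation: [[1.0, -0.016, 0.0], [-0.016, -1.0, -0.0], [0.0, 0.0, -1.0]]
ft_force: [1.2, 1.1, -0.1]
opening: 0.0255
grip_force: 61.9
```

Emit:
{"api": "drive_tool", "payload": {
  "xyz": [
    [0,-0.03,0],
    [0,0,0],
    [0,0,0],
    [0,0,0],
    [0,0,0]
  ],
  "rotation": [
    [0,0,0],
    [0,0,0],
    [0,0,0],
    [0,0,0],
    [0,0,0]
  ],
  "fingers": [0,0,0,0,0]
}}

```text
t: 11.12
position: [0.5777, -0.1039, 0.243]
orientation: [[1.0, -0.016, 0.0], [-0.016, -1.0, -0.0], [0.0, 0.0, -1.0]]
ft_force: [1.1, 0.6, 0.1]
opening: 0.0254
grip_force: 61.9
```

```bash
python3 - <<'E'
from h import *
s=sense();print(s['position'],s['ft_force'],s['ft_torque'])
E
```

```text
[ 0.57774587 -0.10385201  0.24301837] [1.08087399 0.5509881  0.08940765] [ 0.23469792 -0.17445457  0.04343837]
```

Emit:
{"api": "drive_tool", "payload": {
  "xyz": [
    [0,-0.03,0],
    [0,0,0],
    [0,0,0],
    [0,0,0],
    [0,0,0]
  ],
  "rotation": [
    [0,0,0],
    [0,0,0],
    [0,0,0],
    [0,0,0],
    [0,0,0]
  ],
  "fingers": [0,0,0,0,0]
}}

```text
t: 11.53
position: [0.5777, -0.1037, 0.2431]
orientation: [[1.0, -0.016, 0.0], [-0.016, -1.0, -0.0], [0.0, 0.0, -1.0]]
ft_force: [0.9, -0.3, -0.0]
opening: 0.0257
grip_force: 61.9
```

Emit:
{"api": "drive_tool", "payload": {
  "xyz": [
    [0,0,0],
    [0,0,0],
    [0,0,0],
    [0,0,0],
    [0,0,0]
  ],
  "rotation": [
    [0,0,0],
    [0,0,0],
    [0,0,0],
    [0,0,0],
    [0,0,0]
  ],
  "fingers": [0,0,0,0,0]
}}

```text
t: 11.95
position: [0.5777, -0.1036, 0.243]
orientation: [[1.0, -0.016, 0.0], [-0.016, -1.0, -0.0], [0.0, 0.0, -1.0]]
ft_force: [0.4, -0.1, -0.1]
opening: 0.0249
grip_force: 61.9
```

Emit:
{"api": "drive_tool", "payload": {
  "xyz": [
    [0,0,0],
    [0,0,0],
    [0,0,0],
    [0,0,0],
    [0,0,0]
  ],
  "rotation": [
    [0,0,0],
    [0,0,0],
    [0,0,0],
    [0,0,0],
    [0,0,0]
  ],
  "fingers": [0,0,0,0,0]
}}

```text
t: 12.37
position: [0.5777, -0.1035, 0.243]
orientation: [[1.0, -0.016, 0.0], [-0.016, -1.0, -0.0], [0.0, 0.0, -1.0]]
ft_force: [1.4, -0.4, 0.4]
opening: 0.0256
grip_force: 61.9
```

```bash
python3 - <<'E'
from h import *
s=sense();R=gaugeR(s);o=dial(s,.0678);print(s['t'],s['position'],R.round(4).tolist(),s['ft_force'],s['ft_torque'])
p=np.mean([optics.snapshot("side")[0] for i in range(6)],0).astype(np.uint8); np.savez("/tmp/look3.npz",p=p,R=R,o=o)
a=rectify("side",R,o,p,s=2.85,half=70); b=cv2.resize(p[115:215,225:325],(399,399),interpolation=2)
cv2.imwrite("pics/c3.png",np.hstack([a,b]))
E
```

```text
12.3667 [ 0.57770329 -0.10354612  0.24301339] [[-0.9999, -0.0162, -0.0002], [0.0162, -0.9999, 0.0003], [-0.0002, 0.0003, 1.0]] [ 1.39051047 -0.3907918   0.39719762] [-0.37177083 -0.22339334  0.02496055]Traceback (most recent call last):
  File "<stdin>", line 4, in <module>
  File "h.py", line 19, in rectify
    return cv2.warpPerspective(img,H,(2*half*s,2*half*s),flags=cv2.INTER_CUBIC)
           ~~~~~~~~~~~~~~~~~~~^^^^^^^^^^^^^^^^^^^^^^^^^^^^^^^^^^^^^^^^^^^^^^^^^
cv2.error: OpenCV(4.12.0) :-1: error: (-5:Bad argument) in function 'warpPerspective'
> Overload resolution failed:
>  - Can't parse 'dsize'. Sequence item with index 0 has a wrong type
>  - Can't parse 'dsize'. Sequence item with index 0 has a wrong type
```

```bash
python3 - <<'E'
from h import *
z=np.load("/tmp/look3.npz");p=z['p']
a=rectify("side",z['R'],z['o'],p,s=3,half=66); b=cv2.resize(p[115:215,225:325],(396,396),interpolation=2)
cv2.imwrite("pics/c3.png",np.hstack([a,b]))
E
```

```text
(no output)
```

View pics/c3.png

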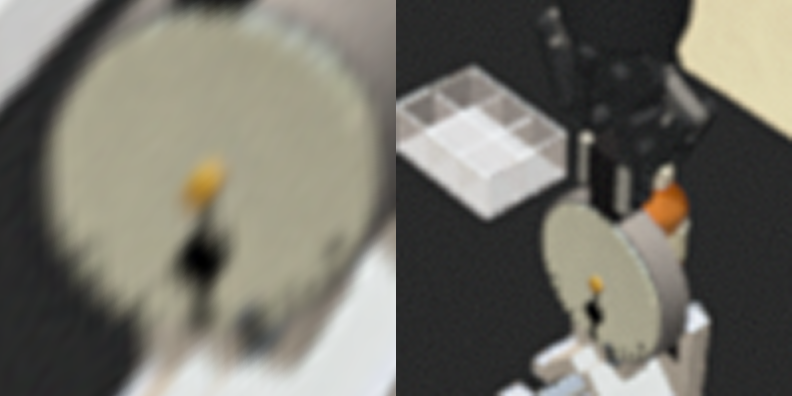

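Upright pause is done: it is seated with about 4 N on the bar and 3 mm of sink, with almost no side force. In the left rectified panel the pointer tip is at (202,320) and the tab is centred at (258,328). Combining both azimuths puts the tab about 3 mm behind the pointer plane and the mark at about 0.305 rad. I'll rock it about the bar with arc steps of radius 151 mm.

Emit:
{"api": "drive_tool", "payload": {
  "xyz": [
    [0,0.23,0.002],
    [0,0.23,0.002],
    [0,0.23,0.002],
    [0,0.23,0.002],
    [0,0.23,0.002]
  ],
  "rotation": [
    [0.01525,0,0],
    [0.01525,0,0],
    [0.01525,0,0],
    [0.01525,0,0],
    [0.01525,0,0]
  ],
  "fingers": [0,0,0,0,0]
}}

```text
t: 13.08
position: [0.5775, -0.1153, 0.2425]
orientation: [[1.0, -0.017, 0.001], [-0.017, -0.997, 0.078], [-0.0, -0.078, -0.997]]
ft_force: [1.3, -0.7, -0.0]
opening: 0.0249
grip_force: 61.9
```

Emit:
{"api": "drive_tool", "payload": {
  "xyz": [
    [0,0.23,0.002],
    [0,0.23,0.002],
    [0,0.23,0.002],
    [0,0,0],
    [0,0,0]
  ],
  "rotation": [
    [0.01525,0,0],
    [0.01525,0,0],
    [0.01525,0,0],
    [0,0,0],
    [0,0,0]
  ],
  "fingers": [0,0,0,0,0]
}}

```text
t: 13.5
position: [0.5773, -0.1221, 0.2417]
orientation: [[1.0, -0.017, 0.002], [-0.017, -0.992, 0.122], [-0.0, -0.122, -0.992]]
ft_force: [0.5, -1.1, 1.3]
opening: 0.0253
grip_force: 61.9
```

```bash
cat >> h.py <<'E'
def rep():
    s=sense();R=gaugeR(s);n=s['position']-R[:,2]*.1511
    print('t',s['t'],'TCP',s['position'].round(4),'lean',np.arctan2(-R[1,2],R[2,2]).round(4),'pitch',R[0,2].round(4),'notch',n.round(4),'F',s['ft_force'].round(2),'T',s['ft_torque'].round(2),s['opening'])
    return s,R
E
python3 -c "
from h import *
rep()"
```

```text
t 13.5 TCP [ 0.5773 -0.1221  0.2417] lean 0.1227 pitch -0.0018 notch [ 0.5775 -0.1036  0.0917] F [ 0.46 -1.11  1.33] T [-0.41 -0.15  0.06] 0.025348229353822683
```

Emit:
{"api": "drive_tool", "payload": {
  "xyz": [
    [0,0.23,0],
    [0,0.23,0],
    [0,0.23,0],
    [0,0.23,0],
    [0,0.23,0]
  ],
  "rotation": [
    [0.01525,0,0],
    [0.01525,0,0],
    [0.01525,0,0],
    [0.01525,0,0],
    [0.01525,0,0]
  ],
  "fingers": [0,0,0,0,0]
}}

```text
t: 13.92
position: [0.5771, -0.1334, 0.24]
orientation: [[1.0, -0.016, 0.003], [-0.016, -0.98, 0.199], [-0.0, -0.199, -0.98]]
ft_force: [0.8, -1.2, -0.5]
opening: 0.0253
grip_force: 62.0
```

Emit:
{"api": "drive_tool", "payload": {
  "xyz": [
    [0,0.23,0],
    [0,0.23,0],
    [0,0.23,0],
    [0,0.23,0],
    [0,0.23,0]
  ],
  "rotation": [
    [0.01525,0,0],
    [0.01525,0,0],
    [0.01525,0,0],
    [0.01525,0,0],
    [0.01525,0,0]
  ],
  "fingers": [0,0,0,0,0]
}}

```text
t: 14.33
position: [0.5769, -0.1446, 0.2374]
orientation: [[1.0, -0.016, 0.004], [-0.016, -0.962, 0.273], [-0.0, -0.273, -0.962]]
ft_force: [0.0, -1.5, -0.2]
opening: 0.0253
grip_force: 62.0
```

Emit:
{"api": "drive_tool", "payload": {
  "xyz": [
    [0,0.23,0],
    [0,0.23,0],
    [0,0,0],
    [0,0,0],
    [0,0,0]
  ],
  "rotation": [
    [0.01525,0,0],
    [0.01525,0,0],
    [0,0,0],
    [0,0,0],
    [0,0,0]
  ],
  "fingers": [0,0,0,0,0]
}}

```text
t: 14.75
position: [0.5769, -0.1488, 0.2362]
orientation: [[1.0, -0.015, 0.005], [-0.016, -0.954, 0.3], [-0.0, -0.3, -0.954]]
ft_force: [0.2, -1.8, 0.6]
opening: 0.0254
grip_force: 61.9
```

```bash
python3 -c "
from h import *
rep()"
```

```text
t 14.75 TCP [ 0.5769 -0.1488  0.2362] lean 0.3048 pitch -0.0048 notch [ 0.5776 -0.1035  0.0921] F [ 0.16 -1.83  0.62] T [-0.67  0.05  0.05] 0.025436552918719116
```

Emit:
{"api": "drive_tool", "payload": {
  "xyz": [
    [0,0.04,0],
    [0,0,0],
    [0,0,0],
    [0,0,0],
    [0,0,0]
  ],
  "rotation": [
    [0,0,0],
    [0,0,0],
    [0,0,0],
    [0,0,0],
    [0,0,0]
  ],
  "fingers": [0,0,0,0,0]
}}

```text
t: 15.17
position: [0.5769, -0.1489, 0.2362]
orientation: [[1.0, -0.015, 0.005], [-0.016, -0.954, 0.3], [0.0, -0.3, -0.954]]
ft_force: [0.1, -1.2, -1.1]
opening: 0.0252
grip_force: 62.0
```

Emit:
{"api": "drive_tool", "payload": {
  "xyz": [
    [0,0,0],
    [0,0,0],
    [0,0,0],
    [0,0,0],
    [0,0,0]
  ],
  "rotation": [
    [0,0,0],
    [0,0,0],
    [0,0,0],
    [0,0,0],
    [0,0,0]
  ],
  "fingers": [0,0,0,0,0]
}}

```text
t: 15.58
position: [0.5769, -0.149, 0.2361]
orientation: [[1.0, -0.015, 0.005], [-0.016, -0.954, 0.301], [0.0, -0.301, -0.954]]
ft_force: [-0.6, -0.7, -0.2]
opening: 0.0256
grip_force: 61.9
```

Emit:
{"api": "drive_tool", "payload": {
  "xyz": [
    [0,0,0],
    [0,0,0],
    [0,0,0],
    [0,0,0],
    [0,0,0]
  ],
  "rotation": [
    [0,0,0],
    [0,0,0],
    [0,0,0],
    [0,0,0],
    [0,0,0]
  ],
  "fingers": [0,0,0,0,0]
}}

```text
t: 16.0
position: [0.5769, -0.149, 0.2361]
orientation: [[1.0, -0.015, 0.005], [-0.016, -0.954, 0.301], [0.0, -0.301, -0.954]]
ft_force: [0.2, -0.2, 0.3]
opening: 0.0258
grip_force: 61.9
```

Emit:
{"api": "drive_tool", "payload": {
  "xyz": [
    [0,0,0],
    [0,0,0],
    [0,0,0],
    [0,0,0],
    [0,0,0]
  ],
  "rotation": [
    [0,0,0],
    [0,0,0],
    [0,0,0],
    [0,0,0],
    [0,0,0]
  ],
  "fingers": [0,0,0,0,0]
}}

```text
t: 16.42
position: [0.5769, -0.149, 0.2361]
orientation: [[1.0, -0.015, 0.005], [-0.016, -0.954, 0.3], [0.0, -0.301, -0.954]]
ft_force: [0.7, -1.5, 0.8]
opening: 0.0253
grip_force: 61.9
```

```bash
python3 - <<'E'
from h import *
s,R=rep();o=dial(s)
p=np.mean([optics.snapshot("side")[0] for i in range(6)],0).astype(np.uint8); np.savez("/tmp/look4.npz",p=p,R=R,o=o)
z=np.load("/tmp/look4.npz")
a=[rectify("side",R,o,p,s=3,half=66,xo=x) for x in(.0135,.0103)]
for k,im in enumerate(a):  # expected ray of the pointer (plumb) on each plane
    c=np.array([198,198]); u=np.array([np.sin(.305),np.cos(.305)])
    for r in(40,48,56): cv2.drawMarker(im,tuple(np.round(c+u*r*3).astype(int).tolist()),((0,255,0),(0,0,255))[k],0,5,1)
cv2.imwrite("pics/c4.png",np.hstack(a))
E
```

```text
t 16.4167 TCP [ 0.5769 -0.149   0.2361] lean 0.3052 pitch -0.0049 notch [ 0.5776 -0.1036  0.092 ] F [ 0.66 -1.48  0.79] T [-0.19  0.    0.07] 0.025290273637818817
```

View pics/c4.png

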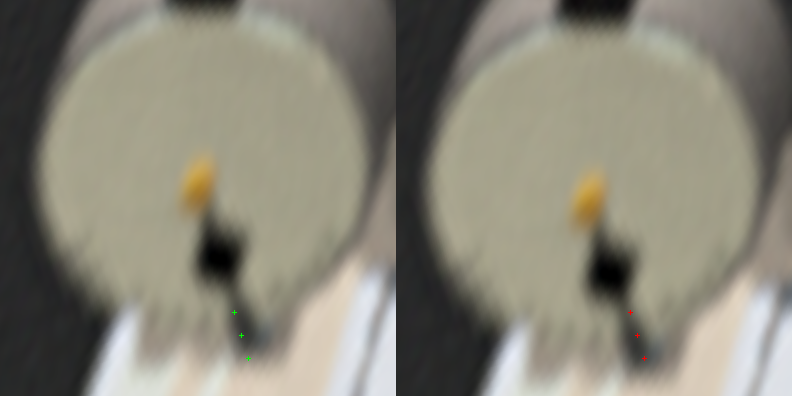

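```bash
python3 - <<'E'
from h import *
from scipy.optimize import minimize
T1=np.array([[.713,.702,-.003],[.702,-.713,.002],[-.001,-.003,-1.]]);R1=np.stack([-T1[:,0],T1[:,1],-T1[:,2]],1)
z=np.load("/tmp/look.npz");v1=(z['p'],R1,np.array([.576,-.101,.3598])-R1[:,2]*.0678,0.)
z=np.load("/tmp/look3.npz");v3=(z['p'],z['R'],z['o'],0.)
z=np.load("/tmp/look4.npz");v4=(z['p'],z['R'],z['o'],.305)
def samp(v,P,off):
    w=v[2]+(P+np.array([0,*off]))@v[1].T
    g=cv2.cvtColor(v[0],cv2.COLOR_BGR2GRAY).astype(np.float32)
    m=proj("side",w).astype(np.float32)
    return cv2.remap(g,m[:,:1].copy(),m[:,1:].copy(),cv2.INTER_LINEAR).ravel()
def strip(a,x,r0,r1,hw):
    r,t=np.meshgrid(np.linspace(r0,r1,12),np.linspace(-hw,hw,7)); r=r.ravel()/1e3;t=t.ravel()/1e3
    return np.stack([0*r+x/1e3, r*np.sin(a)+t*np.cos(a), -r*np.cos(a)+t*np.sin(a)],1)
def bob(v):  # image-plane offset of the gauge: match the thin pointer shaft and bob (plane 13.5)
    f=lambda o: samp(v,strip(v[3],13.5,16,28,2.5),o/1e3).mean()
    best=min(((f(np.array([a,b])),a,b) for a in np.arange(-3,3.1,.25) for b in np.arange(-5,5.1,.5)))
    return best
for n,v in(("v1",v1),("v3",v3),("v4",v4)):
    b=bob(v);c=v[1].T@(optics.camera_params("side")['world_from_camera'][:3,3]-v[2])
    print(n,'bob off',b,'cam slopes',(c[1:]/c[0]).round(3))
# joint fit of mark angle a and plane x over v1,v3 (lateral offset from shaft, vertical offset common o)
o1=np.array([bob(v1)[1],0])/1e3;o3=np.array([bob(v3)[1],0])/1e3
def cost(a,x,zo,vs):
    t=0
    for v,o in vs:
        oo=o+[0,zo/1e3]
        t+=samp(v,strip(a,x,46,54,2),oo).mean()-.5*samp(v,strip(a+.11,x,46,50,.8),oo).mean()-.5*samp(v,strip(a-.11,x,46,50,.8),oo).mean()
    return t
for zo in(-1.5,0,1.5):
    for nm,vs in(("v1",[(v1,o1)]),("both",[(v1,o1),(v3,o3)])):
        g=sorted((cost(a,x,zo,vs),round(a,3),x) for a in np.arange(.2,.45,.01) for x in np.arange(8,14.1,.5))
        print(zo,nm,[(round(float(c),1),float(a),float(x)) for c,a,x in g[:4]])
E
```

```text
v1 bob off (np.float32(14.971133), np.float64(0.0), np.float64(1.0)) cam slopes [0.018 0.778]
v3 bob off (np.float32(23.409702), np.float64(1.0), np.float64(1.5)) cam slopes [1.052 1.344]
v4 bob off (np.float32(20.956705), np.float64(0.0), np.float64(1.5)) cam slopes [0.554 1.59 ]Traceback (most recent call last):
  File "<stdin>", line 32, in <module>
  File "<stdin>", line 32, in <genexpr>
  File "<stdin>", line 28, in cost
  File "<stdin>", line 10, in samp
  File "h.py", line 10, in proj
    c=optics.camera_params(n);K=c['K'];T=np.linalg.inv(c['world_from_camera'])
ValueError: time passes only in moves, steps and waits
```

```bash
python3 - <<'E'
import h
from h import *
C=optics.camera_params("side");Ti=np.linalg.inv(C['world_from_camera']);K=C['K']
def proj(p):
    q=p@Ti[:3,:3].T+Ti[:3,3]; return np.stack([K[0,2]-K[0,0]*q[:,0]/q[:,2],K[1,2]+K[1,1]*q[:,1]/q[:,2]],1)
T1=np.array([[.713,.702,-.003],[.702,-.713,.002],[-.001,-.003,-1.]]);R1=np.stack([-T1[:,0],T1[:,1],-T1[:,2]],1)
z=np.load("/tmp/look.npz");v1=(z['p'],R1,np.array([.576,-.101,.3598])-R1[:,2]*.0678)
z=np.load("/tmp/look3.npz");v3=(z['p'],z['R'],z['o'])
v1,v3=[(cv2.cvtColor(v[0],cv2.COLOR_BGR2GRAY).astype(np.float32),)+v[1:] for v in(v1,v3)]
def samp(v,P,off):
    m=proj(v[2]+(P+np.array([0,*off])/1e3)@v[1].T).astype(np.float32)
    return cv2.remap(v[0],m[:,:1].copy(),m[:,1:].copy(),cv2.INTER_LINEAR).mean()
def strip(a,x,r0,r1,hw):
    r,t=np.meshgrid(np.linspace(r0,r1,12),np.linspace(-hw,hw,7)); r=r.ravel()/1e3;t=t.ravel()/1e3
    return np.stack([0*r+x/1e3, r*np.sin(a)+t*np.cos(a), -r*np.cos(a)+t*np.sin(a)],1)
def cost(a,x,vs):
    return sum(samp(v,strip(a,x,45.5,54,2.5),o)-.5*samp(v,strip(a+.12,x,46,50,.8),o)-.5*samp(v,strip(a-.12,x,46,50,.8),o) for v,o in vs)
for zo in(0,1,2):
    V=[(v1,(0,zo)),(v3,(1,zo))]
    for nm,vs in(("v1",V[:1]),("v3",V[1:]),("both",V)):
        g=sorted((float(cost(a,x,vs)),round(float(a),3),float(x)) for a in np.arange(.2,.42,.01) for x in np.arange(9,14.1,1))
        print(zo,nm,[(round(c,1),a,x) for c,a,x in g[:3]])
E
```

```text
0 v1 [(-57.8, 0.29, 9.0), (-57.4, 0.28, 9.0), (-56.9, 0.3, 9.0)]
0 v3 [(-34.6, 0.24, 9.0), (-34.4, 0.25, 9.0), (-33.9, 0.23, 9.0)]
0 both [(-88.0, 0.28, 10.0), (-87.5, 0.29, 10.0), (-86.6, 0.3, 11.0)]
1 v1 [(-58.0, 0.28, 9.0), (-57.9, 0.29, 10.0), (-57.7, 0.28, 10.0)]
1 v3 [(-35.3, 0.24, 9.0), (-34.7, 0.25, 9.0), (-34.7, 0.23, 9.0)]
1 both [(-90.7, 0.28, 10.0), (-90.2, 0.29, 11.0), (-89.8, 0.27, 10.0)]
2 v1 [(-58.1, 0.28, 10.0), (-58.0, 0.29, 11.0), (-57.9, 0.28, 11.0)]
2 v3 [(-35.3, 0.24, 9.0), (-34.9, 0.26, 10.0), (-34.8, 0.23, 9.0)]
2 both [(-91.9, 0.29, 11.0), (-91.7, 0.28, 11.0), (-91.6, 0.27, 10.0)]
```

```bash
python3 - <<'E'
from h import *
T1=np.array([[.713,.702,-.003],[.702,-.713,.002],[-.001,-.003,-1.]]);R1=np.stack([-T1[:,0],T1[:,1],-T1[:,2]],1)
r=cv2.cvtColor(rectify("side",R1,np.array([.576,-.101,.3598])-R1[:,2]*.0678,np.load("/tmp/look.npz")['p']),6).astype(float)
for y in range(400,512,8):
    row=r[y-1:y+2].mean(0)
    def cen(a,b):
        w=np.clip(0.5*(row[a:b].max()+row[a:b].min())-row[a:b],0,None); return (w@np.arange(a,b)/w.sum()).round(1),int(row[a:b].min()),int((w>0).sum())
    print(y,'ptr',cen(262,300),'mark',cen(305,385))
col=r[:,276:287].mean(1);print('col',[(y,int(col[y])) for y in range(240,500,8)])
E
```

```text
400 ptr (np.float64(280.7), 61, 22) mark (np.float64(306.0), 158, 5)
408 ptr (np.float64(280.8), 81, 21) mark (np.float64(373.9), 158, 24)
416 ptr (np.float64(280.8), 92, 20) mark (np.float64(375.9), 144, 21)
424 ptr (np.float64(280.6), 97, 20) mark (np.float64(377.6), 135, 18)
432 ptr (np.float64(280.4), 96, 20) mark (np.float64(348.2), 127, 43)
440 ptr (np.float64(280.2), 95, 20) mark (np.float64(336.6), 95, 37)
448 ptr (np.float64(280.0), 100, 19) mark (np.float64(336.0), 75, 34)
456 ptr (np.float64(279.9), 109, 19) mark (np.float64(337.5), 64, 37)
464 ptr (np.float64(279.3), 119, 19) mark (np.float64(340.6), 62, 48)
472 ptr (np.float64(278.7), 128, 18) mark (np.float64(342.6), 60, 55)
480 ptr (np.float64(279.1), 134, 18) mark (np.float64(343.9), 66, 55)
488 ptr (np.float64(278.5), 146, 16) mark (np.float64(343.9), 80, 53)
496 ptr (np.float64(280.3), 154, 25) mark (np.float64(344.8), 104, 51)
504 ptr (np.float64(280.1), 155, 29) mark (np.float64(347.9), 135, 49)
col [(240, 173), (248, 166), (256, 149), (264, 131), (272, 121), (280, 117), (288, 114), (296, 103), (304, 96), (312, 94), (320, 87), (328, 64), (336, 36), (344, 11), (352, 0), (360, 2), (368, 0), (376, 3), (384, 17), (392, 38), (400, 65), (408, 86), (416, 97), (424, 101), (432, 101), (440, 100), (448, 105), (456, 113), (464, 122), (472, 129), (480, 135), (488, 146), (496, 155)]
```

```bash
python3 - <<'E'
from h import *
z=np.load("/tmp/look4.npz");p,R,o=z['p'],z['R'],z['o']
r=rectify("side",R,o,p,s=6,half=66)
M=cv2.getRotationMatrix2D((396,387),-np.degrees(.305),1)  # plumb pointer turned to straight down
q=cv2.warpAffine(r,M,(792,792),flags=cv2.INTER_CUBIC)
c=q[500:760,270:530];cv2.imwrite("pics/c5.png",cv2.resize(c,(780,780))[:600])
g=cv2.cvtColor(q,6).astype(int)
for y in range(560,760,12): print(y,[int(v) for v in g[y-1:y+2,330:480:6].mean(0)])
E
```

```text
560 [147, 132, 120, 110, 97, 82, 75, 72, 63, 50, 41, 35, 33, 34, 43, 61, 86, 107, 126, 142, 158, 165, 166, 165, 164]
572 [151, 140, 130, 123, 116, 106, 101, 94, 84, 73, 65, 56, 50, 55, 68, 88, 107, 127, 144, 156, 164, 165, 164, 164, 164]
584 [155, 146, 140, 138, 133, 124, 120, 117, 108, 95, 83, 74, 70, 73, 85, 103, 125, 141, 150, 156, 163, 166, 165, 163, 161]
596 [155, 150, 146, 145, 145, 140, 135, 131, 122, 111, 98, 85, 79, 84, 97, 112, 129, 142, 150, 156, 162, 165, 162, 159, 157]
608 [153, 149, 146, 147, 148, 145, 143, 139, 131, 116, 100, 88, 83, 86, 96, 110, 125, 137, 145, 151, 158, 160, 158, 153, 149]
620 [144, 141, 140, 145, 150, 151, 148, 140, 128, 113, 98, 84, 78, 81, 90, 102, 115, 129, 138, 145, 151, 154, 151, 146, 142]
632 [136, 136, 140, 146, 152, 151, 144, 134, 120, 104, 87, 75, 71, 73, 81, 91, 106, 121, 131, 137, 145, 149, 146, 140, 138]
644 [135, 138, 142, 148, 151, 147, 137, 125, 108, 92, 77, 67, 62, 64, 72, 83, 97, 113, 125, 134, 141, 144, 143, 141, 141]
656 [139, 143, 145, 148, 148, 143, 130, 116, 100, 84, 70, 60, 57, 59, 65, 76, 91, 107, 119, 128, 135, 140, 140, 137,
[... 300 characters left out ...]
, 72, 63, 59, 59, 64, 74, 83, 91, 97, 102, 107, 114, 117, 118, 120]
704 [163, 165, 164, 163, 163, 155, 139, 121, 109, 96, 81, 72, 71, 74, 76, 79, 85, 91, 95, 101, 108, 115, 118, 119, 120]
716 [179, 184, 183, 178, 172, 164, 149, 130, 117, 107, 100, 96, 94, 92, 93, 96, 98, 99, 103, 110, 117, 120, 122, 124, 130]
728 [200, 201, 198, 190, 182, 171, 156, 142, 137, 133, 127, 121, 121, 121, 117, 112, 115, 119, 120, 123, 129, 132, 135, 137, 145]
740 [213, 214, 208, 196, 186, 180, 172, 162, 159, 158, 157, 151, 146, 142, 140, 139, 138, 139, 141, 143, 146, 146, 148, 156, 168]
752 [219, 215, 208, 199, 195, 191, 187, 182, 183, 182, 176, 170, 170, 168, 163, 159, 162, 164, 161, 158, 159, 163, 168, 176, 185]
```

View pics/c5.png

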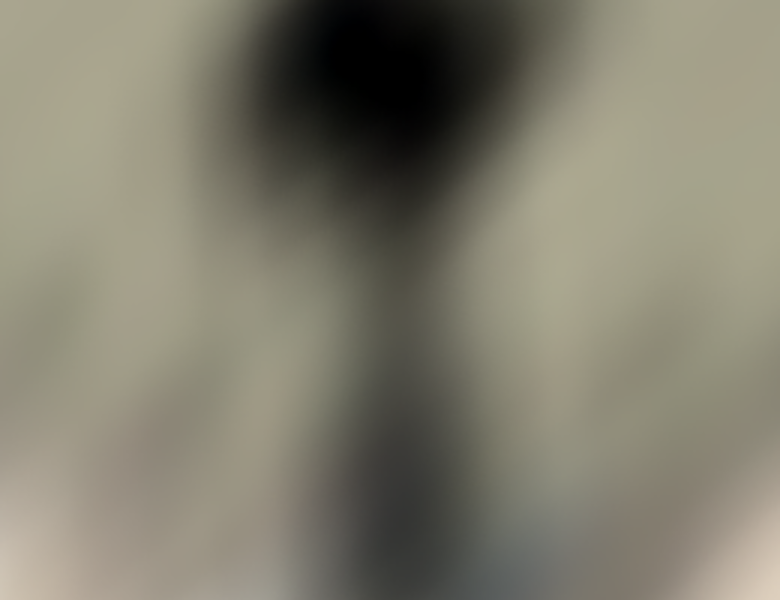

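The crop shows the pointer (column 402) over the tab, which spans about 378–440. After allowing for parallax, the mark is at about 0.288 rad, so I'll ease back 0.017 rad and let the pointer settle.

Emit:
{"api": "drive_tool", "payload": {
  "xyz": [
    [0,-0.085,0],
    [0,-0.085,0],
    [0,-0.085,0],
    [0,0,0],
    [0,0,0]
  ],
  "rotation": [
    [-0.0057,0,0],
    [-0.0057,0,0],
    [-0.0057,0,0],
    [0,0,0],
    [0,0,0]
  ],
  "fingers": [0,0,0,0,0]
}}

```text
t: 17.13
position: [0.5769, -0.1465, 0.237]
orientation: [[1.0, -0.015, 0.005], [-0.016, -0.959, 0.284], [0.0, -0.284, -0.959]]
ft_force: [0.0, -0.3, -0.1]
opening: 0.0256
grip_force: 61.9
```

Emit:
{"api": "drive_tool", "payload": {
  "xyz": [
    [0,0,0],
    [0,0,0],
    [0,0,0],
    [0,0,0],
    [0,0,0]
  ],
  "rotation": [
    [0,0,0],
    [0,0,0],
    [0,0,0],
    [0,0,0],
    [0,0,0]
  ],
  "fingers": [0,0,0,0,0]
}}

```text
t: 17.55
position: [0.577, -0.1466, 0.2368]
orientation: [[1.0, -0.016, 0.005], [-0.016, -0.959, 0.284], [-0.0, -0.284, -0.959]]
ft_force: [-0.2, -0.1, 0.3]
opening: 0.0252
grip_force: 61.9
```

Emit:
{"api": "drive_tool", "payload": {
  "xyz": [
    [0,0,0],
    [0,0,0],
    [0,0,0],
    [0,0,0],
    [0,0,0]
  ],
  "rotation": [
    [0,0,0],
    [0,0,0],
    [0,0,0],
    [0,0,0],
    [0,0,0]
  ],
  "fingers": [0,0,0,0,0]
}}

```text
t: 17.97
position: [0.577, -0.1466, 0.2369]
orientation: [[1.0, -0.016, 0.005], [-0.016, -0.959, 0.284], [0.0, -0.284, -0.959]]
ft_force: [0.2, 0.8, 0.9]
opening: 0.0252
grip_force: 61.9
```

Emit:
{"api": "drive_tool", "payload": {
  "xyz": [
    [0,0,0],
    [0,0,0],
    [0,0,0],
    [0,0,0],
    [0,0,0]
  ],
  "rotation": [
    [0,0,0],
    [0,0,0],
    [0,0,0],
    [0,0,0],
    [0,0,0]
  ],
  "fingers": [0,0,0,0,0]
}}

```text
t: 18.38
position: [0.5769, -0.1466, 0.2369]
orientation: [[1.0, -0.016, 0.005], [-0.016, -0.959, 0.284], [0.0, -0.284, -0.959]]
ft_force: [0.2, -0.2, 0.5]
opening: 0.0252
grip_force: 61.9
```

Emit:
{"api": "drive_tool", "payload": {
  "xyz": [
    [0,0,0],
    [0,0,0],
    [0,0,0],
    [0,0,0],
    [0,0,0]
  ],
  "rotation": [
    [0,0,0],
    [0,0,0],
    [0,0,0],
    [0,0,0],
    [0,0,0]
  ],
  "fingers": [0,0,0,0,0]
}}

```text
t: 18.8
position: [0.577, -0.1466, 0.2369]
orientation: [[1.0, -0.016, 0.005], [-0.016, -0.959, 0.284], [0.0, -0.284, -0.959]]
ft_force: [-0.3, 0.7, 0.3]
opening: 0.0256
grip_force: 61.9
```

```bash
python3 - <<'E'
from h import *
s,R=rep();o=dial(s)
p=np.mean([optics.snapshot("side")[0] for i in range(6)],0).astype(np.uint8)
r=rectify("side",R,o,p,s=6,half=66)
# needle tilt in the gauge: is the plumb needle column where the lean says, and which plane shift does the tab show
q=cv2.warpAffine(r,cv2.getRotationMatrix2D((396,387),-np.degrees(.288),1),(792,792),flags=cv2.INTER_CUBIC)
g=cv2.cvtColor(q,6).astype(int)
for y in(596,620,656,680,692): print(y,[int(v) for v in g[y-1:y+2,342:468:6].mean(0)])
E
```

```text
t 18.8 TCP [ 0.577  -0.1466  0.2369] lean 0.288 pitch -0.0047 notch [ 0.5777 -0.1037  0.092 ] F [-0.3   0.73  0.27] T [-0.05  0.01  0.04] 0.025640825537311854
596 [143, 138, 136, 137, 135, 129, 121, 110, 99, 92, 88, 91, 101, 118, 136, 149, 158, 160, 161, 162, 164]
620 [139, 139, 143, 147, 146, 138, 126, 111, 97, 88, 84, 88, 97, 108, 119, 129, 138, 142, 146, 152, 156]
656 [144, 142, 141, 140, 134, 122, 104, 88, 75, 65, 59, 57, 60, 66, 75, 88, 104, 116, 122, 124, 127]
680 [141, 140, 138, 139, 136, 124, 108, 95, 80, 66, 56, 52, 55, 62, 70, 80, 89, 96, 99, 102, 107]
692 [148, 148, 148, 148, 144, 133, 117, 101, 86, 71, 63, 61, 63, 66, 71, 80, 85, 89, 93, 99, 106]
```

```bash
python3 -c "
from bench import bot
print(bot.job_done())"
```

```text
the job is handed in; nothing more can be done
None
```

I handed the job in at about 19 s with the gauge still gripped and seated midway on the bar, leaning 0.288 rad. The pointer is steady on the index mark, whose angle I read from the images to within about 0.02 rad, and the verdict is not known.

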